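# Put the biscuit cutters away in their graduated block

### The arm

A 6-joint arm with a two-finger parallel gripper is mounted at the origin on a cart in front of the work surface, level with it; the furniture and walls round the work are solid. World frame = base frame: x ahead of the robot, y to its left, z up, the work surface at z = 0. Lengths are in mm, angles in rad, forces in N, time in s.
With the tool pointing down it reaches from about 350 to 775 mm from the base axis. Payload 7.3 kg.
Tool frame: the origin (TCP) lies midway between the tips of the shut fingers; the grasp point (between the pads) lies 19 mm behind it; z points along the fingers, y is the direction in which the jaws open and shut (so a half turn about z gives the same grasp; the last joint's range is limited). The gripper opens to 92 mm and grips with 3 to 60 N. Pads are 19 mm wide; open, the fingers measure 130 mm over their backs; the gripper's body (75 mm by 190 mm) begins 47 mm behind the grasp point.
Start: joints at [-1.442, 0.342, 1.524, -0, 1.275, -0.146], TCP at [142.483, -505.315, 226.741] pointing down, gripper open.
Joint ranges: [-2.53, 2.53], [-0.77, 2.02], [0.04, 2.7], [-1, 4.14], [0.28, 2.66], [-3.11, 3.11]. Speed limits (rad/s): [2.57, 2.57, 3.14, 3.14, 3.14, 3.14].

### API

Orientations are given as a rotation vector (axis times angle).
In Python, from cell import r, viewer gives the robot as it stands.
- The arm moves only by the tool jog_arm, never from a script. Its argument "deltas" is a list of rows, each a list of 7 numbers: the turn, a rotation vector about the tool's x, y, z in rad, then the shift along the tool's x, y, z in m, then the closure, from -1 (fully open) to 1 (shut). A call has 1 to 12 rows; each row shifts and turns the pose as measured when the row begins, along the tool's axes as they then stand; what a row does not reach is not made up. A row lasts 1/12 s, in which the tool goes at most 41.7 mm and 7.16 degrees, less where a joint would pass 70% of its speed; a pose out of reach is approached as far as the arm can. A call with a gripper value outside its range is refused whole. The fingers move at their own pace and stop on an object; "squeeze" is the grip in N (left out, the last holds). Time passes only in rows, so rows that do not move let the fingers close. It gives the time, the measured TCP pose, the force and the opening at its end, in the units of the state.
- r.state(): the state, without advancing time (a new reading comes with each control period).
- viewer.grab_frame(name): name is "scene" or "top"; returns a dict with "img" (384x512x3 uint8, red, green, blue), "fovy" (degrees; the focal length in pixels is half the picture's height over the tangent of half this angle, whatever the lens; pixels are square), "cx", "cy" (the principal point, pixels), "extrinsics" (4x4, takes a point from world to camera coordinates). Camera axes: x right, y down, z forward; pixel columns grow to the right and rows downward; lengths in mm; the calibration is good to about 2 mm. A picture is of the moment at which its call begins. There is no depth.
- r.hand_in(): hands the job in, once; it reports no verdict.
The state is a dict: "clock": time; "joint_positions": joint angles; "qd": joint speeds; "tau": joint torques, N m; "tool_pos": TCP position; "orientation": TCP orientation; "force": force on the tool from outside, world axes, zero at the start; "torque": the same for the moment, N m; "width": opening from 0.0 (shut) to 1.0 (fully open).
Only numpy, scipy, OpenCV 4.12 (cv2) and the standard library are available. Lean on these libraries where they do the work, as an engineer would, in place of code of your own. Each camera call takes 0.05 s, during which the arm holds its last target.

### The job

The four round biscuit cutters have been left on the marble pastry slab. Put them back in their wooden storage block in order of size, each standing upright and fully down in the well that fits it, and leave the mug and the salt shaker where they are.

Things in the scene. Friction and masses are not known exactly. Their poses are not given: they have to be found in the camera images.
- cutter_26: the smallest of four round biscuit cutters: closed steel drum 26 mm wide (foot 22 mm, tapering in over the lowest 5 mm), 28 mm high, with a wooden grip in the middle of its top, 21 mm wide, straight from 40 to 55 mm above the foot; 62 mm high in all, 0.04 to 0.15 kg. Origin: centre of the foot, z up. Starts on a 12 mm marble slab. Grasp the grip, fingertips just over the drum.
- cutter_44: the second smallest of four round biscuit cutters: closed steel drum 44 mm wide (foot 40 mm, tapering in over the lowest 5 mm), 28 mm high, with a wooden grip in the middle of its top, 21 mm wide, straight from 40 to 55 mm above the foot; 62 mm high in all, 0.04 to 0.15 kg. Origin: centre of the foot, z up. Starts on a 12 mm marble slab. Grasp the grip, fingertips just over the drum.
- cutter_62: the second largest of four round biscuit cutters: closed steel drum 62 mm wide (foot 58 mm, tapering in over the lowest 5 mm), 28 mm high, with a wooden grip in the middle of its top, 21 mm wide, straight from 40 to 55 mm above the foot; 62 mm high in all, 0.04 to 0.15 kg. Origin: centre of the foot, z up. Starts on a 12 mm marble slab. Grasp the grip, fingertips just over the drum.
- cutter_80: the largest of four round biscuit cutters: closed steel drum 80 mm wide (foot 76 mm, tapering in over the lowest 5 mm), 28 mm high, with a wooden grip in the middle of its top, 21 mm wide, straight from 40 to 55 mm above the foot; 62 mm high in all, 0.04 to 0.15 kg. Origin: centre of the foot, z up. Starts on a 12 mm marble slab. Grasp the grip, fingertips just over the drum.
- well_26: well for the smallest cutter in the fixed wooden block: round hole 42 mm wide (8 mm play all round the cutter) with straight walls. Origin: centre of its cork floor, 10 mm above the worktop, 14 mm under the block's top; z up, y along the row of wells from smallest to largest. Block 118 mm wide, 312 mm long.
- well_44: well for the second smallest cutter in the fixed wooden block: round hole 60 mm wide (8 mm play all round the cutter) with straight walls. Origin: centre of its cork floor, 10 mm above the worktop, 14 mm under the block's top; z up, y along the row of wells from smallest to largest. Block 118 mm wide, 312 mm long.
- well_62: well for the second largest cutter in the fixed wooden block: round hole 78 mm wide (8 mm play all round the cutter) with straight walls. Origin: centre of its cork floor, 10 mm above the worktop, 14 mm under the block's top; z up, y along the row of wells from smallest to largest. Block 118 mm wide, 312 mm long.
- well_80: well for the largest cutter in the fixed wooden block: round hole 96 mm wide (8 mm play all round the cutter) with straight walls. Origin: centre of its cork floor, 10 mm above the worktop, 14 mm under the block's top; z up, y along the row of wells from smallest to largest. Block 118 mm wide, 312 mm long.
- mug: striped mug, 86 mm wide, 90 mm high, standing behind the work; a bystander. Origin: centre of the foot.
- salt_shaker: salt shaker, 44 mm wide, 90 mm high, standing behind the work; a bystander. Origin: centre of the foot.
There are look-alikes about, which are no part of the job. What is shaped like the cutter_44 but orange or pink is not meant.

How it is judged (in metres and radians):
At the end, for the whole second after the job is handed in: Every cutter stands in its own well: within 12 mm of the well's centre, its foot on the cork (less than 4 mm above it), upright within 0.1 rad and at rest (horizontal distance between cutter_26 and well_26 below 0.012 m and z of cutter_26 in the frame of well_26 below 0.004 m and angle between each of cutter_26, cutter_44, cutter_62, cutter_80's own z axis and vertical below 0.1 rad and linear speed of each of cutter_26, cutter_44, cutter_62, cutter_80 below 0.02 m/s and horizontal distance between cutter_44 and well_44 below 0.012 m and z of cutter_44 in the frame of well_44 below 0.004 m and horizontal distance between cutter_62 and well_62 below 0.012 m and z of cutter_62 in the frame of well_62 below 0.004 m and horizontal distance between cutter_80 and well_80 below 0.012 m and z of cutter_80 in the frame of well_80 below 0.004 m); the robot touches nothing.
It fails at once if the mug is pushed more than 25 mm or tipped (distance of mug from where it was at the start of the episode above 0.025 m or angle between mug's own z axis and vertical above 0.3 rad).
It fails at once if the salt shaker is pushed more than 25 mm or tipped (distance of salt_shaker from where it was at the start of the episode above 0.025 m or angle between salt_shaker's own z axis and vertical above 0.3 rad).
It also fails if it takes over 106 s, if anything falls off the work surface, if the arm or the gripper's body presses on something with over 40 N, if the wrist force passes 120 N, or if a joint passes its speed limit or range.

## Working session

There is one attempt and no reset: what is moved stays moved. The work goes in short steps, Python scripts to look and compute and a tool call to move; the robot and the scene stay as the last step left them, time stands still between calls to the robot, and variables do not carry over. Pictures are saved under pics/ and viewed, and the job is handed in when it is done.

Besides the shell and the picture viewer there is one more tool, called as a command line: name --pt "numbers of a row" for each row, then --argument value for the rest. jog_arm: Moves the arm, as the interface text tells. Its arguments: {"type":"object","properties":{"deltas":{"type":"array","items":{"type":"array","items":{"type":"number"}}},"squeeze":{"type":"number"}},"required":["deltas"]}

```bash
mkdir -p pics; ls; cat > h.py <<'E'
import numpy as np,cv2
from scipy.spatial.transform import Rotation as R
from cell import r,viewer
def grab(n,save=None):
    f=viewer.grab_frame(n)
    if save: cv2.imwrite('pics/'+save+'.png',cv2.cvtColor(f['img'],cv2.COLOR_RGB2BGR))
    return f
def cam(f):
    fl=f['img'].shape[0]/2/np.tan(np.radians(f['fovy'])/2)
    return np.array([[fl,0,f['cx']],[0,fl,f['cy']],[0,0,1]]),np.array(f['extrinsics'])
def proj(f,p):
    K,E=cam(f); p=np.atleast_2d(p); c=p@E[:3,:3].T+E[:3,3]; u=c@K.T; return u[:,:2]/u[:,2:]
def back(f,uv,z):
    K,E=cam(f); d=E[:3,:3].T@np.linalg.solve(K,np.array([uv[0],uv[1],1.])); o=-E[:3,:3].T@E[:3,3]
    return o+d*(z-o[2])/d[2]
E
python3 - <<'E'
from h import *
np.set_printoptions(precision=3,suppress=True)
print(r.state())
for n in('scene','top'):
    f=grab(n,n+'0'); print(n,f['fovy'],f['cx'],f['cy'],f['extrinsics'],[k for k in f])
    i=cv2.imread(f'pics/{n}0.png'); cv2.imwrite(f'pics/{n}0b.png',cv2.resize(i,(800,600),interpolation=cv2.INTER_CUBIC))
E
```

```text
pics
{'clock': 0.0, 'joint_positions': array([-1.442,  0.343,  1.525, -0.   ,  1.275, -0.146]), 'qd': array([ 0.   ,  0.   ,  0.002, -0.   , -0.   , -0.001]), 'tau': array([  0.002, -43.124, -24.422,   0.072,   0.056,  -0.   ]), 'tool_pos': array([ 142.42 , -504.868,  226.04 ]), 'orientation': array([-3.11, -0.43, -0.  ]), 'force': array([ 0.131, -0.456,  0.48 ]), 'torque': array([-0.045, -0.003,  0.004]), 'width': 0.9992624489620232}
scene 53.075777627440424 260.2036183978214 191.80333097524783 [[ -0.812  -0.584  -0.021 483.231]
 [ -0.32    0.475  -0.82  202.11 ]
 [  0.488  -0.659  -0.573 836.198]
 [  0.      0.      0.      1.   ]] ['img', 'fovy', 'cx', 'cy', 'extrinsics']
top 55.64384361158139 256.7440409079451 192.37635894767953 [[ -0.027  -1.     -0.001  88.27 ]
 [ -0.983   0.027  -0.18  583.195]
 [  0.18   -0.004  -0.984 933.151]
 [  0.      0.      0.      1.   ]] ['img', 'fovy', 'cx', 'cy', 'extrinsics']
```

View pics/scene0b.png

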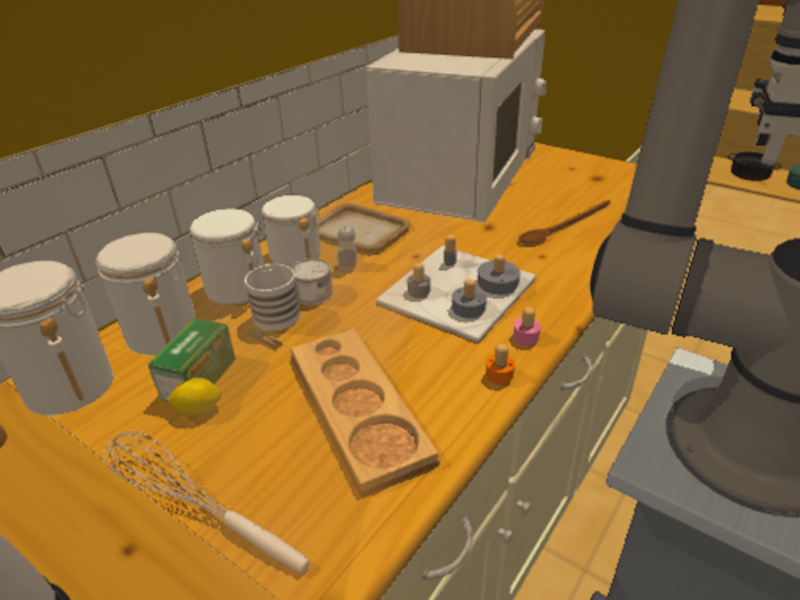

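View pics/top0b.png

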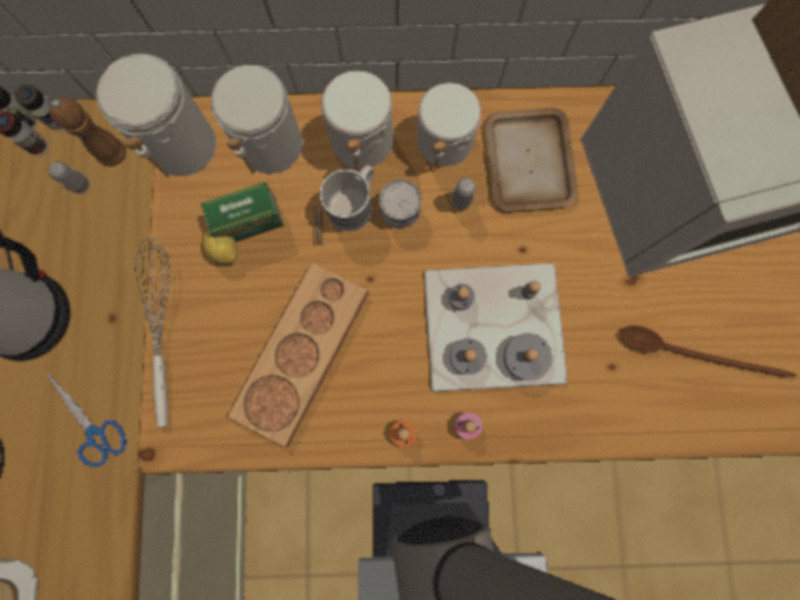

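```bash
python3 - <<'E'
import cv2,numpy as np
i=cv2.imread('pics/top0.png')
a=cv2.resize(i[160:285,140:240],None,fx=4.8,fy=4.8,interpolation=cv2.INTER_CUBIC)
b=cv2.resize(i[165:290,262:367],None,fx=4.8,fy=4.8,interpolation=cv2.INTER_CUBIC)
cv2.imwrite('pics/well.png',a);cv2.imwrite('pics/slab.png',b)
E
```

```text
(no output)
```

View pics/well.png

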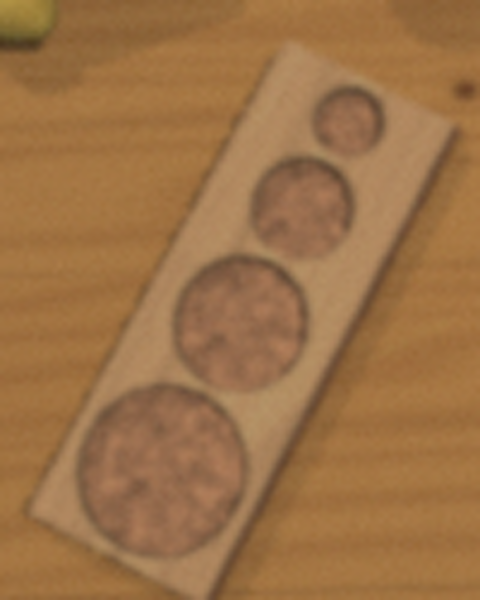

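View pics/slab.png

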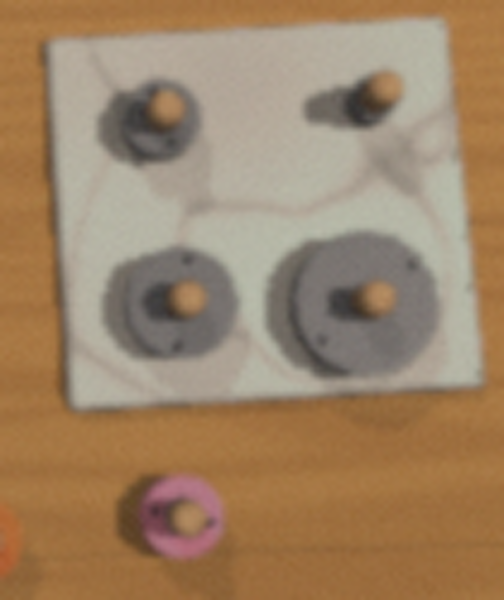

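```bash
cat > m.py <<'E'
from h import *
np.set_printoptions(precision=1,suppress=True)
f=grab('top','top1')
s=4.8
W={}
for n,(u,v,w) in {26:(349,121,72),44:(303,207,105),62:(241,322,136),80:(162,470,170)}.items():
    uv=((u+.5)/s+140-.5,(v+.5)/s+160-.5); p=back(f,uv,24); q=back(f,(uv[0]+w/s,uv[1]),24); W[n]=p
    print('well',n,p,'dia',np.linalg.norm(p-q))
print('spacing',np.diff([W[k][:2] for k in W],axis=0), [np.linalg.norm(W[a]-W[b]) for a,b in((26,44),(44,62),(62,80))])
C={}
for n,(u,v,dx,dy) in {26:(384,86,0,0),44:(167,105,160,121),62:(188,298,181,303),80:(376,297,366,305)}.items():
    p=back(f,((u+.5)/s+261.5,(v+.5)/s+164.5),72);C[n]=p
    q=back(f,((dx+.5)/s+261.5,(dy+.5)/s+164.5),40)
    print('cut',n,p,'drum',q)
i=cv2.imread('pics/top1.png')
big=cv2.resize(i[150:300,130:380],None,fx=3.2,fy=3.2,interpolation=cv2.INTER_CUBIC)
t=np.linspace(0,2*np.pi,100)
def ring(c,rad,z,col):
    P=np.c_[c[0]+rad*np.cos(t),c[1]+rad*np.sin(t),0*t+z]; u=(proj(f,P)-[129.5,149.5])*3.2-.5
    cv2.polylines(big,[np.round(u*8).astype(int)],True,col,1,cv2.LINE_AA,3)
for n in W: ring(W[n],(n+16)/2,24,(0,255,0))
for n in C:
    ring(C[n],n/2,40,(0,255,0)); ring(C[n],10.5,67,(255,0,0))
cv2.imwrite('pics/ov.png',big)
E
python3 m.py
```

```text
well 26 [615.7 196.   24. ] dia 42.047383249500044
well 44 [565.7 222.8  24. ] dia 60.76951458080085
well 62 [500.1 258.3  24. ] dia 77.77928506023227
well 80 [418.  302.3  24. ] dia 95.76541870673266
spacing [[-50.1  26.9]
 [-65.6  35.5]
 [-82.1  44. ]] [np.float64(56.83385454427679), np.float64(74.55047169335818), np.float64(93.18173481561742)]
cut 26 [ 602.4 -155.    72. ] drum [666.1  56.4  40. ]
cut 44 [595.  -33.8  72. ] drum [592.1 -33.1  40. ]
cut 62 [487.7 -40.2  72. ] drum [487.7 -40.1  40. ]
cut 80 [ 485.4 -142.5   72. ] drum [ 483.7 -144.    40. ]
```

View pics/ov.png

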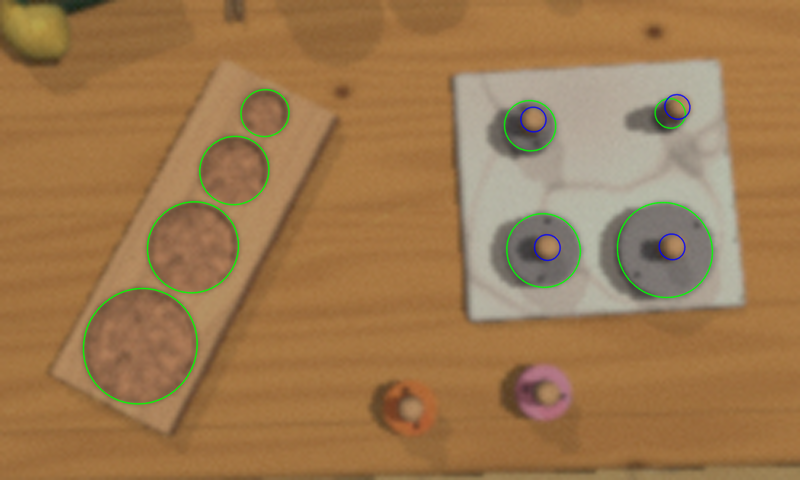

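```bash
python3 - <<'E'
from h import *
np.set_printoptions(precision=0,suppress=True)
f=grab('top')
for n,uv,z in [('mwave',(632,275),0),('mw',(585,160),0),('mwtop',(725,228),250),('mug',(347,205),90),('shaker',(464,195),80),('box',(245,230),70),('tin',(400,200),60)]:
    print(n,back(f,np.array(uv)/1.5625,z))
g=grab('scene')
for n,uv,z in [('mw corner',(478,215),0),('boxbot',(165,402),0)]:
    print(n,back(g,np.array(uv)/1.5625,z))
print(proj(g,[[602,-155,74],[616,196,10]])*1.5625)
E
```

```text
mwave [ 631. -355.    0.]
mw [ 859. -288.    0.]
mwtop [ 641. -388.  250.]
mug [749. 161.  90.]
shaker [765. -43.  80.]
box [715. 341.  70.]
tin [766.  69.  60.]
mw corner [ 671. -396.    0.]
boxbot [756. 418.   0.]
[[449. 237.]
 [328. 353.]]
```

Top view (800 px): the grey cutters' grips are cutter_26 (531,288), cutter_44 (460,295), cutter_62 (467,357) and cutter_80 (527,357). The things that could be taken for cutter_44 are the orange (403,434) and pink (468,427) ones off the slab, which I reject. The close crop and the overlay rings confirm the sizes. I start with cutter_80 and turn the tool to yaw 0 first.

jog_arm --pt "0 0 0.092 0 0 0 -1" --pt "0 0 0.092 0 0 0 -1" --pt "0 0 0.09 0 0 0 -1" --pt "0 0 0 0 0 0 -1"

```text
clock: 0.58
tool_pos: [142.4, -504.7, 225.8]
orientation: [-3.139, 0.017, 0.0]
force: [0.2, 0.9, -0.4]
width: 1.0
```

jog_arm --pt "0 0 0 0.027 -0.028 0.005 -1" --pt "0 0 0 0.027 -0.028 0.005 -1" --pt "0 0 0 0.027 -0.028 0.005 -1" --pt "0 0 0 0.027 -0.028 0.005 -1" --pt "0 0 0 0.027 -0.028 0.005 -1" --pt "0 0 0 0.027 -0.028 0.005 -1" --pt "0 0 0 0.027 -0.028 0.005 -1" --pt "0 0 0 0.027 -0.028 0.005 -1" --pt "0 0 0 0.027 -0.028 0.005 -1" --pt "0 0 0 0.027 -0.028 0.005 -1" --pt "0 0 0 0.027 -0.028 0.005 -1" --pt "0 0 0 0 0 0 -1"

```text
clock: 1.58
tool_pos: [449.4, -185.2, 167.5]
orientation: [3.139, 0.027, 0.002]
force: [-1.1, 0.5, -0.3]
width: 0.999
```

jog_arm --pt "0 0 0 0.018 -0.021 0.018 -1" --pt "0 0 0 0.018 -0.021 0.018 -1" --pt "0 0 0 0 0 0.02 -1" --pt "0 0 0 0 0 0 -1"

```text
clock: 1.92
tool_pos: [488.5, -138.9, 110.4]
orientation: [3.136, 0.054, 0.007]
force: [-1.4, 0.1, -0.2]
width: 1.001
```

```bash
cat > s.py <<'E'
from h import *
import sys
s=r.state(); Rm=R.from_rotvec(s['orientation']).as_matrix()
t=np.array(list(map(float,sys.argv[1:4])))
d=t-s['tool_pos']
np.set_printoptions(precision=4,suppress=True)
print('tool',s['tool_pos'],'delta tool m',Rm.T@d/1000,'yaw',np.arctan2(Rm[1,0],Rm[0,0]),'tilt',Rm[:2,2],'F',s['force'],'w',s['width']*92, 'q',s['joint_positions'],s['clock'])
E
python3 s.py 485 -143 44
```

```text
tool [ 488.5288 -138.9095  110.3575] delta tool m [-0.004   0.0036  0.0664] yaw 0.03450347425131162 tilt [ 0.0048 -0.0051] F [-1.3552  0.1057 -0.1753] w 92.07736048711217 q [-0.4263  0.4358  1.7371 -0.0033  0.9622  1.1119] 1.9167
```

jog_arm --pt "0 0 0.03 -0.004 0.0035 0.022 -1" --pt "0 0 0 0 0 0.022 -1" --pt "0 0 0 0 0 0.015 -1" --pt "0 0 0 0 0 0 -1"

```text
clock: 2.25
tool_pos: [485.9, -144.6, 52.3]
orientation: [3.135, 0.019, 0.012]
force: [-2.1, -0.0, 0.5]
width: 1.004
```

```bash
python3 s.py 485 -143 44; python3 -c "
from h import *
f=grab('scene','s2');g=grab('top','t2')
a=cv2.imread('pics/s2.png')[120:240,220:380];b=cv2.imread('pics/t2.png')[150:270,250:410]
cv2.imwrite('pics/c2.png',np.hstack([cv2.resize(a,None,fx=2.5,fy=2.5,interpolation=2),cv2.resize(b,None,fx=2.5,fy=2.5,interpolation=2)]))"
```

```text
tool [ 485.8781 -144.5865   52.2507] delta tool m [-0.0009 -0.0017  0.0082] yaw 0.011886122498183585 tilt [ 0.0075 -0.0068] F [-2.125  -0.0242  0.5245] w 92.34009427811709 q [-0.4387  0.5194  1.7983 -0.004   0.8142  1.123 ] 2.25
```

View pics/c2.png

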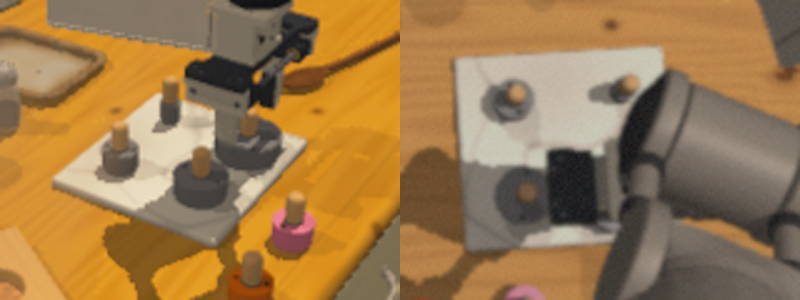

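jog_arm --pt "0.007 -0.007 0.01 -0.001 -0.0015 0.0085 -1" --pt "0 0 0 0 0 0 1" --pt "0 0 0 0 0 0 1" --pt "0 0 0 0 0 0 1" --pt "0 0 0 0 0 0 1" --pt "0 0 0 0 0 0 1" --pt "0 0 0 0 0 0 1" --pt "0 0 0 0 0 0 1" --pt "0 0 0 0 0 0 1" --squeeze 25

```text
clock: 3.1
tool_pos: [489.5, -146.0, 51.4]
orientation: [3.136, 0.002, 0.02]
force: [-0.3, -0.7, -0.5]
width: 0.467
```

```bash
python3 s.py 485 -143 44
```

```text
tool [ 489.4903 -145.9914   51.3608] delta tool m [-0.0046 -0.003   0.0073] yaw 0.0011138403631340955 tilt [ 0.0127 -0.0052] F [-0.2711 -0.6812 -0.4934] w 43.002253695359435 q [-0.4405  0.5242  1.7924  0.001   0.8113  1.1285] 3.1
```

jog_arm --pt "0.005 -0.012 0 -0.0046 -0.003 0.0073 0.1" --pt "0 0 0 -0.0005 0 0.0005 0.1"

```text
clock: 3.27
tool_pos: [484.2, -142.8, 43.1]
orientation: [3.142, 0.002, 0.0]
force: [-0.4, -0.0, 0.5]
width: 0.451
```

```bash
python3 s.py 485 -143 44;python3 s.py 485 -143 44
```

```text
tool [ 484.2311 -142.7962   43.1492] delta tool m [ 0.0008  0.0002 -0.0009] yaw 0.0011494761609997083 tilt [ 0.0002 -0.    ] F [-0.3725 -0.0185  0.4581] w 41.486867051604534 q [-0.4387  0.5351  1.8034  0.0001  0.8028  1.1308] 3.2667
tool [ 484.2311 -142.7962   43.1492] delta tool m [ 0.0008  0.0002 -0.0009] yaw 0.0011494761609997083 tilt [ 0.0002 -0.    ] F [-0.3725 -0.0185  0.4581] w 41.486867051604534 q [-0.4387  0.5351  1.8034  0.0001  0.8028  1.1308] 3.2667
```

jog_arm --pt "0 0 0 0 0 0 1" --pt "0 0 0 0 0 0 1" --pt "0 0 0 0 0 0 1"

```text
clock: 3.52
tool_pos: [483.5, -142.4, 42.2]
orientation: [-3.141, -0.002, 0.003]
force: [0.7, -0.3, 0.2]
width: 0.28
```

```bash
python3 s.py 485 -143 44
```

```text
tool [ 483.5126 -142.3679   42.1769] delta tool m [ 0.0015  0.0006 -0.0018] yaw 0.001357034659618985 tilt [-0.0017  0.0009] F [ 0.6665 -0.3316  0.1532] w 25.74680642788272 q [-0.4386  0.5366  1.8045  0.0001  0.8025  1.1308] 3.5167
```

jog_arm --pt "0 0 0 0.0015 0.0005 -0.002 1" --pt "0 0 0 0 0 0 1" --pt "0 0 0 0 0 0 1" --pt "0 0 0 0 0 0 1"

```text
clock: 3.85
tool_pos: [485.3, -143.0, 44.3]
orientation: [-3.141, -0.002, 0.003]
force: [0.6, -0.4, -0.5]
width: 0.22
```

```bash
python3 s.py 485 -143 44
```

```text
tool [ 485.2518 -142.9656   44.3232] delta tool m [-0.0003  0.      0.0003] yaw 0.0013435069058847988 tilt [-0.0018  0.0009] F [ 0.5661 -0.3554 -0.4811] w 20.244167470905612 q [-0.4382  0.5356  1.7977  0.0001  0.8103  1.1312] 3.85
```

jog_arm --pt "0 0 0 0 0 -0.015 1" --pt "0 0 0 0 0 -0.025 1" --pt "0 0 0 0 0 -0.025 1" --pt "0 0 0 0 0 -0.02 1" --pt "0 0 0 0 0 0 1"

```text
clock: 4.27
tool_pos: [484.1, -142.5, 131.0]
orientation: [-3.138, -0.002, 0.011]
force: [0.5, -0.0, -1.3]
width: 0.223
```

```bash
python3 s.py 418 302 130; python3 -c "
from h import *
f=grab('scene','s3')
a=cv2.imread('pics/s3.png')[100:250,180:400]
cv2.imwrite('pics/c3.png',cv2.resize(a,None,fx=2.5,fy=2.5,interpolation=2))"
```

```text
tool [ 484.0587 -142.5041  131.0492] delta tool m [-0.0655 -0.4446  0.0029] yaw 0.0011887598178308145 tilt [-0.0067  0.0033] F [ 0.4609 -0.0096 -1.2501] w 20.472289760493606 q [-0.4384  0.4101  1.7106  0.0001  1.0284  1.1312] 4.2667
```

View pics/c3.png

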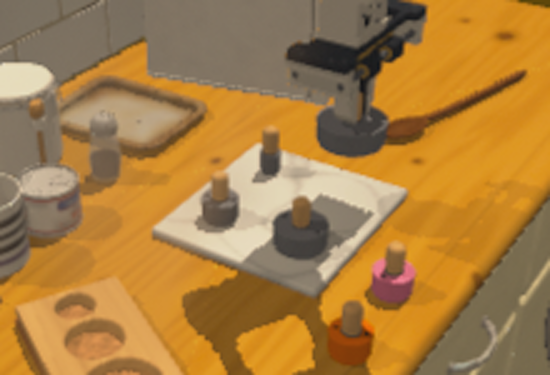

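jog_arm --pt "0 0 0 -0.003 -0.018 0 1" --pt "0 0 0 -0.005 -0.035 0 1" --pt "0 0 0 -0.006 -0.038 0 1" --pt "0 0 0 -0.006 -0.038 0 1" --pt "0 0 0 -0.006 -0.038 0 1" --pt "0 0 0 -0.006 -0.038 0 1" --pt "0 0 0 -0.006 -0.038 0 1" --pt "0 0 0 -0.006 -0.038 0 1" --pt "0 0 0 -0.006 -0.038 0 1" --pt "0 0 0 -0.006 -0.038 0 1" --pt "0 0 0 -0.005 -0.038 0 1" --pt "0 0 0 -0.003 -0.02 0 1"

```text
clock: 5.32
tool_pos: [411.2, 284.7, 117.8]
orientation: [-3.141, 0.018, 0.038]
force: [1.0, -1.1, -0.0]
width: 0.223
```

```bash
python3 s.py 418 302 130
```

```text
tool [411.1579 284.7343 117.7708] delta tool m [ 0.0063 -0.0173 -0.0124] yaw -0.011326418595587527 tilt [-0.0241  0.0003] F [ 0.9991 -1.1301 -0.0257] w 20.489833754438344 q [0.4455 0.4266 1.7278 0.0125 1.0089 2.0208] 5.3167
```

```bash
cat >> s.py <<'E'
print('turn',R.from_matrix(Rm.T@np.diag([1,-1,-1.])).as_rotvec())
E
python3 s.py 418 302 100|tail -1
```

```text
turn [-0.0001  0.0241 -0.0113]
```

jog_arm --pt "0 0.024 -0.011 0.0065 -0.0175 -0.002 1" --pt "0 0 0 0 0 0 1"

```text
clock: 5.48
tool_pos: [415.2, 306.9, 116.6]
orientation: [3.141, 0.009, -0.004]
force: [-0.9, 0.1, -0.5]
width: 0.222
```

```bash
python3 s.py 418 302 80
```

```text
tool [415.2195 306.8648 116.6489] delta tool m [0.0029 0.0049 0.0366] yaw 0.00563879113135363 tilt [-0.0028 -0.0006] F [-0.9379  0.1217 -0.5173] w 20.40539378365428 q [0.4874 0.4449 1.6996 0.001  0.9998 2.0521] 5.4833
turn [0.0006 0.0028 0.0056]
```

jog_arm --pt "0 0.003 0.005 0.003 0.005 0.018 1" --pt "0 0 0 0 0 0.018 1" --pt "0 0 0 0 0 0.006 1" --pt "0 0 0 0 0 0 1"

```text
clock: 5.82
tool_pos: [415.4, 301.2, 69.4]
orientation: [3.138, 0.006, -0.008]
force: [-1.0, -1.0, -0.5]
width: 0.223
```

```bash
python3 s.py 418 302 42; python3 -c "
from h import *
f=grab('scene','s4');g=grab('top','t4')
a=cv2.imread('pics/s4.png')[180:330,170:300];b=cv2.imread('pics/t4.png')[160:310,120:250]
cv2.imwrite('pics/c4.png',np.hstack([cv2.resize(a,None,fx=3,fy=3,interpolation=2),cv2.resize(b,None,fx=3,fy=3,interpolation=2)]))"
```

```text
tool [415.3655 301.1867  69.3968] delta tool m [ 0.0028 -0.0009  0.0274] yaw 0.004002312576075506 tilt [-0.0054 -0.0037] F [-1.0226 -0.9946 -0.4681] w 20.506792236880017 q [ 0.4784  0.5084  1.7528 -0.001   0.8868  2.0458] 5.8167
turn [0.0036 0.0054 0.004 ]
```

View pics/c4.png

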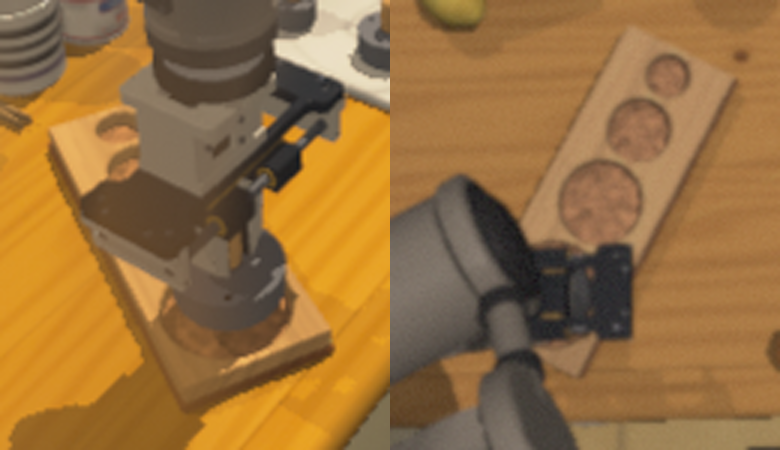

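Cutter_80 hangs over its well, close to centre. I lower it in two stages.

jog_arm --pt "0.0035 0.0055 0.004 0.003 -0.001 0.012 1" --pt "0 0 0 0 0 0 1"

```text
clock: 6.08
tool_pos: [420.2, 302.4, 60.0]
orientation: [-3.14, 0.002, -0.007]
force: [-0.5, -0.2, -0.9]
width: 0.225
```

```bash
python3 s.py 418 302 42
```

```text
tool [420.1564 302.3638  59.9867] delta tool m [-0.0022  0.0004  0.018 ] yaw -0.0013320884860704466 tilt [0.0041 0.002 ] F [-0.5466 -0.1662 -0.9229] w 20.716848471422303 q [ 0.4757  0.5242  1.758  -0.0002  0.8548  2.048 ] 6.0833
turn [-0.002  -0.0041 -0.0013]
```

jog_arm --pt "-0.002 -0.004 0 -0.002 0.0005 0.008 1" --pt "0 0 0 0 0 0.005 1" --pt "0 0 0 0 0 0.003 1"

```text
clock: 6.33
tool_pos: [419.7, 302.1, 45.7]
orientation: [-3.14, 0.003, -0.006]
force: [-0.5, -0.2, -0.4]
width: 0.221
```

```bash
python3 s.py 418 302 42
```

```text
tool [419.7219 302.1338  45.6929] delta tool m [-0.0017  0.0001  0.0037] yaw -0.0021095944822566983 tilt [0.0037 0.0019] F [-0.4787 -0.1561 -0.4231] w 20.349878396753404 q [ 0.4757  0.546   1.7705 -0.0001  0.8209  2.0486] 6.3333
turn [-0.0019 -0.0037 -0.0021]
```

jog_arm --pt "0 0 0 -0.0015 0 0.003 1" --pt "0 0 0 0 0 0.001 1"

```text
clock: 6.5
tool_pos: [418.0, 302.0, 41.4]
orientation: [-3.14, 0.003, -0.006]
force: [-1.0, 0.4, 1.2]
width: 0.219
```

```bash
python3 s.py 418 302 42
```

```text
tool [418.0367 302.0129  41.3637] delta tool m [-0.      0.     -0.0006] yaw -0.002223274821379575 tilt [0.0035 0.0017] F [-0.963   0.4428  1.2467] w 20.178754189504904 q [ 0.477   0.5511  1.7776 -0.0001  0.8089  2.0501] 6.5
turn [-0.0017 -0.0035 -0.0022]
```

jog_arm --pt "0 0 0 0 0 0 0" --pt "0 0 0 0 0 0 0" --pt "0 0 0 0 0 0 0" --pt "0 0 0 0 0 0 0" --pt "0 0 0 0 0 -0.01 0" --pt "0 0 0 0 0 -0.02 0" --pt "0 0 0 0 0 -0.03 0" --pt "0 0 0 0 0 -0.03 0"

```text
clock: 7.17
tool_pos: [414.5, 300.3, 131.0]
orientation: [3.138, -0.003, -0.011]
force: [0.8, -0.1, -0.5]
width: 0.501
```

```bash
python3 s.py 488 -40 130
```

```text
tool [414.4678 300.3015 131.039 ] delta tool m [0.0742 0.3402 0.0018] yaw -0.001961299244953784 tilt [-0.0071 -0.0038] F [ 0.8108 -0.1384 -0.5483] w 46.092503153575585 q [ 0.4772  0.4221  1.6904 -0.0001  1.0372  2.05  ] 7.1667
turn [ 0.0038  0.0071 -0.0019]
```

jog_arm --pt "0.004 0.007 0 0.004 0.02 0 0" --pt "0 0 0 0.008 0.036 0 0" --pt "0 0 0 0.008 0.036 0 0" --pt "0 0 0 0.008 0.036 0 0" --pt "0 0 0 0.008 0.036 0 0" --pt "0 0 0 0.008 0.036 0 0" --pt "0 0 0 0.008 0.036 0 0" --pt "0 0 0 0.008 0.036 0 0" --pt "0 0 0 0.008 0.036 0 0" --pt "0 0 0 0.004 0.018 0 0" --pt "0 0 0 0 0 0 0"

```text
clock: 8.08
tool_pos: [495.9, -36.6, 149.6]
orientation: [-3.134, -0.009, -0.049]
force: [-0.1, 0.1, 0.2]
width: 0.497
```

```bash
python3 s.py 488 -40 90; python3 -c "
from h import *
g=grab('scene','s5')
b=cv2.imread('pics/s5.png')[130:330,170:370]
cv2.imwrite('pics/c5.png',cv2.resize(b,None,fx=3,fy=3,interpolation=2))"
```

```text
tool [495.915  -36.6029 149.599 ] delta tool m [-0.0098  0.0038  0.0593] yaw 0.005432730506380683 tilt [0.0312 0.0071] F [-0.0677  0.0562  0.1597] w 45.75268105116884 q [-0.2372  0.3551  1.7391  0.0167  1.0189  1.3195] 8.0833
turn [-0.0071 -0.0312  0.0055]
```

View pics/c5.png

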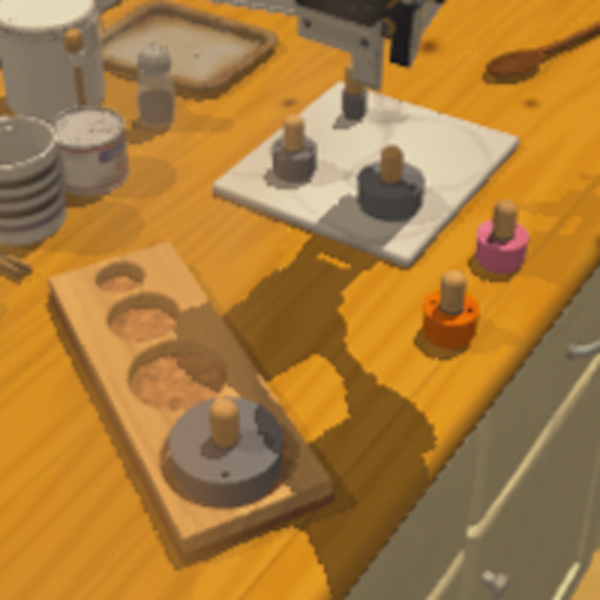

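jog_arm --pt "-0.007 -0.031 0.005 -0.01 0.004 0.02 0" --pt "0 0 0 0 0 0.025 0" --pt "0 0 0 0 0 0.014 0" --pt "0 0 0 0 0 0 0"

```text
clock: 8.47
tool_pos: [486.6, -36.5, 92.1]
orientation: [-3.141, -0.001, -0.007]
force: [-0.5, 0.3, -0.3]
width: 0.498
```

```bash
python3 s.py 488 -40 44
```

```text
tool [486.6141 -36.4957  92.0795] delta tool m [0.0012 0.0035 0.0481] yaw 0.000771312067549614 tilt [0.0044 0.0002] F [-0.5468  0.2805 -0.3038] w 45.847534190222625 q [-0.2328  0.4323  1.8092  0.0015  0.8958  1.3363] 8.4667
turn [-0.0002 -0.0044  0.0008]
```

jog_arm --pt "0 -0.004 0 0.001 0.0035 0.015 0" --pt "0 0 0 0 0 0.015 0" --pt "0 0 0 0 0 0.01 0" --pt "0 0 0 0 0 0 0"

```text
clock: 8.8
tool_pos: [488.4, -35.6, 54.1]
orientation: [-3.141, -0.009, -0.005]
force: [-0.8, -0.8, 0.5]
width: 0.499
```

```bash
python3 s.py 488 -40 44
```

```text
tool [488.4041 -35.6483  54.1349] delta tool m [-0.0005  0.0044  0.0101] yaw 0.005909767559700959 tilt [0.0029 0.0005] F [-0.7777 -0.7787  0.5376] w 45.918982666662465 q [-0.2302  0.4954  1.8387  0.0015  0.8047  1.3336] 8.8
turn [-0.0004 -0.0029  0.0059]
```

jog_arm --pt "0 -0.003 0.006 -0.0005 0.0045 0.006 0" --pt "0 0 0 0 0 0.003 0" --pt "0 0 0 0 0 0 0"

```text
clock: 9.05
tool_pos: [488.9, -39.3, 46.6]
orientation: [-3.142, -0.002, -0.003]
force: [-0.7, 0.5, 0.7]
width: 0.496
```

```bash
python3 s.py 488 -40 44
```

```text
tool [488.911  -39.2605  46.5883] delta tool m [-0.0009  0.0007  0.0026] yaw 0.0014154456402879518 tilt [0.0021 0.0001] F [-0.6769  0.4539  0.6966] w 45.6265746452267 q [-0.2369  0.5094  1.842   0.0008  0.7881  1.3319] 9.05
turn [-0.0001 -0.0021  0.0014]
```

jog_arm --pt "0 -0.002 0 -0.001 0.0007 0.0025 1" --pt "0 0 0 0 0 0 1" --pt "0 0 0 0 0 0 1"

```text
clock: 9.3
tool_pos: [488.6, -40.3, 45.1]
orientation: [3.141, 0.002, 0.003]
force: [-0.5, 0.1, 0.0]
width: 0.331
```

```bash
python3 s.py 488 -40 44
```

```text
tool [488.5983 -40.2851  45.0524] delta tool m [-0.0006 -0.0003  0.0011] yaw 0.0010386014725951623 tilt [ 0.002  -0.0004] F [-0.5133  0.1014  0.0175] w 30.42458535232467 q [-0.2388  0.5117  1.8438  0.0001  0.7841  1.3309] 9.3
turn [ 0.0004 -0.002   0.001 ]
```

jog_arm --pt "0 -0.002 0 -0.0005 0 0.001 1" --pt "0 0 0 0 0 0 1" --pt "0 0 0 0 0 0 1" --pt "0 0 0 0 0 0 1" --pt "0 0 0 0 0 0 1"

```text
clock: 9.72
tool_pos: [488.0, -40.4, 44.3]
orientation: [3.141, 0.001, 0.0]
force: [0.7, 0.6, -0.5]
width: 0.22
```

```bash
python3 s.py 488 -40 44
```

```text
tool [488.0398 -40.4343  44.3185] delta tool m [-0.     -0.0004  0.0003] yaw 0.0006058936129750051 tilt [ 0.0001 -0.0004] F [ 0.7037  0.5549 -0.4612] w 20.26285504100501 q [-0.2391  0.513   1.8442 -0.0006  0.7842  1.3315] 9.7167
turn [ 0.0004 -0.0001  0.0006]
```

jog_arm --pt "0 0 0 0 0 -0.015 1" --pt "0 0 0 0 0 -0.025 1" --pt "0 0 0 0 0 -0.025 1" --pt "0 0 0 0 0 -0.025 1" --pt "0 0 0 0 -0.02 -0.005 1" --pt "0 0 0 0.002 -0.036 0 1" --pt "0 0 0 0.002 -0.036 0 1" --pt "0 0 0 0.002 -0.036 0 1" --pt "0 0 0 0.002 -0.036 0 1" --pt "0 0 0 0.002 -0.036 0 1" --pt "0 0 0 0.002 -0.036 0 1" --pt "0 0 0 0.001 -0.02 0 1"

```text
clock: 10.72
tool_pos: [501.9, 221.9, 144.0]
orientation: [-3.141, 0.016, -0.0]
force: [-0.4, 0.3, -1.2]
width: 0.222
```

```bash
python3 s.py 500 258 130
```

```text
tool [501.8725 221.888  144.0022] delta tool m [-0.0022 -0.0361  0.014 ] yaw -0.010142638130049333 tilt [0.0001 0.0001] F [-0.385   0.3262 -1.1889] w 20.43176957257146 q [0.2765 0.4632 1.5786 0.0001 1.0997 1.8574] 10.7167
turn [-0.0001 -0.0001 -0.0101]
```

jog_arm --pt "0 0 -0.01 -0.001 -0.023 0.01 1" --pt "0 0 0 0 -0.008 0.02 1" --pt "0 0 0 0 0 0 1"

```text
clock: 10.97
tool_pos: [500.6, 259.9, 113.6]
orientation: [-3.14, -0.01, -0.004]
force: [-1.4, -0.3, -1.7]
width: 0.223
```

```bash
python3 s.py 500 258 60
```

```text
tool [500.6217 259.9074 113.5941] delta tool m [-0.0008  0.002   0.0536] yaw 0.006437919510318362 tilt [0.0024 0.002 ] F [-1.3617 -0.3314 -1.746 ] w 20.496699755921323 q [0.3424 0.5219 1.5723 0.0012 1.0444 1.9062] 10.9667
turn [-0.002  -0.0024  0.0064]
```

jog_arm --pt "-0.002 -0.002 0.006 -0.001 0.002 0.02 1" --pt "0 0 0 0 0 0.02 1" --pt "0 0 0 0 0 0.008 1" --pt "0 0 0 0 0 0 1"

```text
clock: 11.3
tool_pos: [500.1, 257.5, 65.9]
orientation: [3.141, 0.003, 0.002]
force: [0.8, 0.0, -1.4]
width: 0.224
```

```bash
python3 s.py 500 258 42; python3 -c "
from h import *
f=grab('scene','s6');g=grab('top','t6')
a=cv2.imread('pics/s6.png')[180:330,170:300];b=cv2.imread('pics/t6.png')[160:310,120:250]
cv2.imwrite('pics/c6.png',np.hstack([cv2.resize(a,None,fx=3,fy=3,interpolation=2),cv2.resize(b,None,fx=3,fy=3,interpolation=2)]))"
```

```text
tool [500.079  257.5459  65.8669] delta tool m [-0.0001 -0.0005  0.0239] yaw 0.001991223127585259 tilt [ 0.0012 -0.0004] F [ 0.7522  0.0413 -1.3872] w 20.645732985082105 q [ 0.3398  0.582   1.621  -0.0009  0.9377  1.9091] 11.3
turn [ 0.0004 -0.0012  0.002 ]
```

View pics/c6.png

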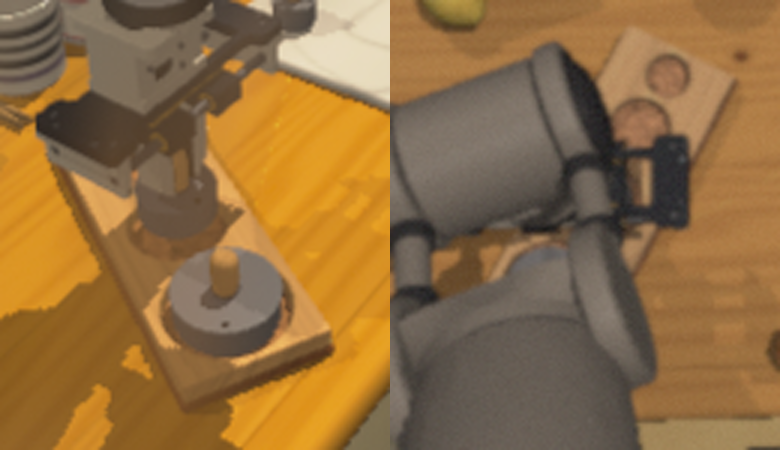

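Cutter_80 sits flat in its well, and cutter_62 is over its own. I lower it.

jog_arm --pt "0 0 0.002 0 -0.0005 0.01 1" --pt "0 0 0 0 0 0.008 1" --pt "0 0 0 0 0 0.002 1"

```text
clock: 11.65
tool_pos: [503.8, 258.4, 49.8]
orientation: [-3.139, 0.003, -0.016]
force: [-0.5, 0.3, -0.4]
width: 0.223
```

```bash
python3 s.py 500 258 42
```

```text
tool [503.8126 258.4185  49.7503] delta tool m [-0.0039  0.0004  0.0077] yaw -0.001809094503899309 tilt [0.0104 0.0029] F [-0.5486  0.3109 -0.3854] w 20.476268031112795 q [ 0.339   0.6055  1.632  -0.001   0.8933  1.9122] 11.65
turn [-0.0029 -0.0104 -0.0018]
```

jog_arm --pt "-0.003 -0.01 -0.002 -0.004 0.0005 0.004 1" --pt "0 0 0 0 0 0.002 1"

```text
clock: 11.82
tool_pos: [499.8, 257.8, 43.4]
orientation: [3.141, 0.0, -0.0]
force: [-0.5, -0.2, -1.1]
width: 0.224
```

```bash
python3 s.py 500 258 42
```

```text
tool [499.7921 257.7792  43.422 ] delta tool m [ 0.0002 -0.0002  0.0014] yaw 0.00018666078099564392 tilt [-0.     -0.0002] F [-0.5173 -0.1596 -1.1314] w 20.56753485771125 q [ 0.34    0.6139  1.6381 -0.0003  0.8897  1.9108] 11.8167
turn [0.0002 0.     0.0002]
```

jog_arm --pt "0 0 0 0 0 0.002 1" --pt "0 0 0 0 0 0 1" --pt "0 0 0 0 0 0 0" --pt "0 0 0 0 0 0 0" --pt "0 0 0 0 0 0 0" --pt "0 0 0 0 0 0 0" --pt "0 0 0 0 0 -0.01 0" --pt "0 0 0 0 0 -0.02 0" --pt "0 0 0 0 0 -0.03 0" --pt "0 0 0 0 0 -0.03 0"

```text
clock: 12.65
tool_pos: [496.6, 256.7, 130.8]
orientation: [3.137, 0.001, -0.017]
force: [0.8, 0.9, -0.4]
width: 0.5
```

```bash
python3 s.py 594 -33.5 130
```

```text
tool [496.5873 256.7461 130.8176] delta tool m [0.0973 0.2903 0.001 ] yaw 0.0005109859627277468 tilt [-0.0111 -0.0043] F [ 0.7958  0.908  -0.4349] w 45.99972532686107 q [ 0.3403  0.5014  1.5538 -0.0004  1.0983  1.9107] 12.65
turn [0.0043 0.0111 0.0005]
```

jog_arm --pt "0.004 0.011 0 0.007 0.02 0 0" --pt "0 0 0 0.012 0.035 0 0" --pt "0 0 0 0.012 0.035 0 0" --pt "0 0 0 0.012 0.035 0 0" --pt "0 0 0 0.012 0.035 0 0" --pt "0 0 0 0.012 0.035 0 0" --pt "0 0 0 0.012 0.035 0 0" --pt "0 0 0 0.012 0.035 0 0" --pt "0 0 0 0.005 0.02 0 0" --pt "0 0 0 0 0 0 0"

```text
clock: 13.48
tool_pos: [602.5, -37.6, 148.9]
orientation: [-3.137, -0.012, -0.04]
force: [-0.4, 0.4, 0.6]
width: 0.502
```

```bash
python3 s.py 594 -33.5 90; python3 -c "
from h import *
f=grab('scene','s7');g=grab('top','t7')
a=cv2.imread('pics/s7.png')[180:330,170:300];b=cv2.imread('pics/t7.png')[160:310,120:250]
cv2.imwrite('pics/c7.png',np.hstack([cv2.resize(a,None,fx=3,fy=3,interpolation=2),cv2.resize(b,None,fx=3,fy=3,interpolation=2)]))"
```

```text
tool [602.5494 -37.5698 148.8841] delta tool m [-0.01   -0.0039  0.0587] yaw 0.007853932823428602 tilt [0.0254 0.004 ] F [-0.3684  0.448   0.5998] w 46.20838954258173 q [-0.1938  0.5379  1.4332  0.0096  1.1463  1.3652] 13.4833
turn [-0.0039 -0.0254  0.0079]
```

View pics/c7.png

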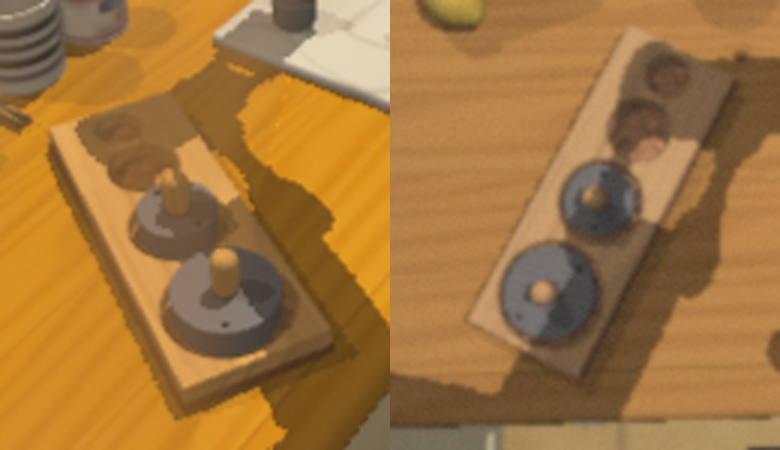

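Cutters 80 and 62 are both seated and look centred. I move on to cutter_44.

jog_arm --pt "-0.004 -0.025 0.008 -0.01 -0.004 0.02 0" --pt "0 0 0 0 0 0.025 0" --pt "0 0 0 0 0 0.014 0" --pt "0 0 0 0 0 0 0"

```text
clock: 13.92
tool_pos: [591.3, -24.3, 90.8]
orientation: [-3.139, -0.009, -0.003]
force: [-0.4, -0.5, 0.1]
width: 0.499
```

```bash
python3 s.py 594 -33.5 44
```

```text
tool [591.3085 -24.2786  90.8105] delta tool m [0.0025 0.0093 0.0468] yaw 0.005636732072594154 tilt [0.002  0.0023] F [-0.4267 -0.5378  0.1141] w 45.86802528754067 q [-0.1719  0.5941  1.5115  0.0031  1.0345  1.3917] 13.9167
turn [-0.0023 -0.002   0.0056]
```

jog_arm --pt "-0.002 -0.002 0.005 0.0025 0.0085 0.002 0" --pt "0 0 0 0 0 0.003 0"

```text
clock: 14.08
tool_pos: [593.9, -30.4, 86.9]
orientation: [-3.141, -0.007, -0.0]
force: [-0.4, -0.7, -0.1]
width: 0.5
```

```bash
python3 s.py 594 -33.5 44
```

```text
tool [593.8616 -30.3619  86.9489] delta tool m [0.0001 0.0032 0.0429] yaw 0.004243582109226235 tilt [0.     0.0005] F [-0.3885 -0.7421 -0.1104] w 46.02037511955567 q [-0.1802  0.6042  1.5047  0.0006  1.0328  1.3861] 14.0833
turn [-0.0005 -0.      0.0042]
```

jog_arm --pt "0 0 0.004 0 0.003 0.012 0" --pt "0 0 0 0 0 0.012 0" --pt "0 0 0 0 0 0.01 0" --pt "0 0 0 0 0 0 0"

```text
clock: 14.42
tool_pos: [595.8, -33.2, 53.2]
orientation: [3.141, 0.001, 0.009]
force: [-0.9, 0.5, -0.1]
width: 0.498
```

```bash
python3 s.py 594 -33.5 44
```

```text
tool [595.7989 -33.2202  53.178 ] delta tool m [-0.0019  0.0003  0.0092] yaw 0.0005568128646747626 tilt [ 0.0057 -0.0004] F [-0.8655  0.4867 -0.0584] w 45.824398370838146 q [-0.1844  0.6475  1.5327  0.0008  0.9558  1.3853] 14.4167
turn [ 0.0004 -0.0057  0.0006]
```

jog_arm --pt "0 -0.006 0 -0.002 0.0003 0.006 0" --pt "0 0 0 0 0 0.003 0.3" --pt "0 0 0 0 0 0 0.3"

```text
clock: 14.67
tool_pos: [594.0, -33.8, 43.6]
orientation: [3.141, 0.0, -0.001]
force: [0.1, 0.2, -0.2]
width: 0.403
```

```bash
python3 s.py 594 -33.5 44
```

```text
tool [593.9545 -33.7975  43.5605] delta tool m [ 0.     -0.0003 -0.0004] yaw 0.00021278448207762713 tilt [-0.0004 -0.0005] F [ 0.1419  0.2082 -0.2074] w 37.07296069147986 q [-0.1853  0.6605  1.5394 -0.0007  0.9419  1.3857] 14.6667
turn [0.0005 0.0004 0.0002]
```

jog_arm --pt "0 0 0 0 0 -0.0005 1" --pt "0 0 0 0 0 0 1" --pt "0 0 0 0 0 0 1" --pt "0 0 0 0 0 0 1" --pt "0 0 0 0 0 0 1" --pt "0 0 0 0 0 0 1"

```text
clock: 15.17
tool_pos: [594.5, -34.0, 45.1]
orientation: [3.141, 0.0, 0.002]
force: [-0.3, -0.0, -1.5]
width: 0.221
```

```bash
python3 s.py 565.5 223 130
```

```text
tool [594.5108 -33.9724  45.0931] delta tool m [-0.0289 -0.2569 -0.0851] yaw 3.210381245713951e-05 tilt [ 0.0011 -0.0008] F [-0.304  -0.0197 -1.4834] w 20.292685918344016 q [-0.1854  0.6586  1.5381 -0.0007  0.9436  1.3857] 15.1667
turn [ 0.0008 -0.0011  0.    ]
```

jog_arm --pt "0 0 0 0 0 -0.015 1" --pt "0 0 0 0 0 -0.025 1" --pt "0 0 0 0 0 -0.025 1" --pt "0 0 0 0 0 -0.022 1" --pt "0 0 0 -0.003 -0.02 -0.002 1" --pt "0 0 0 -0.004 -0.036 0 1" --pt "0 0 0 -0.004 -0.036 0 1" --pt "0 0 0 -0.004 -0.036 0 1" --pt "0 0 0 -0.004 -0.036 0 1" --pt "0 0 0 -0.004 -0.036 0 1" --pt "0 0 0 -0.003 -0.025 0 1" --pt "0 0 0 0 -0.01 0 1"

```text
clock: 16.17
tool_pos: [568.3, 206.9, 139.0]
orientation: [3.141, -0.014, 0.005]
force: [-0.4, 0.4, -1.2]
width: 0.225
```

```bash
python3 s.py 565.5 223 120
```

```text
tool [568.3136 206.9056 139.0375] delta tool m [-0.003  -0.0161  0.019 ] yaw -0.008686989987664075 tilt [ 0.0032 -0.0004] F [-0.3657  0.4292 -1.2124] w 20.686646016058894 q [ 0.2231  0.5616  1.42   -0.0012  1.1569  1.803 ] 16.1667
turn [ 0.0004 -0.0032 -0.0087]
```

jog_arm --pt "0 -0.003 -0.009 -0.003 -0.008 0.01 1" --pt "0 0 0 0 -0.002 0.015 1" --pt "0 0 0 0 0 0.005 1" --pt "0 0 0 0 0 0 1"

```text
clock: 16.5
tool_pos: [564.8, 219.0, 106.8]
orientation: [3.141, 0.009, 0.001]
force: [0.6, -1.3, -1.8]
width: 0.221
```

```bash
python3 s.py 565.5 223 65
```

```text
tool [564.8178 219.0225 106.8413] delta tool m [ 0.0007 -0.004   0.0418] yaw 0.005900808081682122 tilt [ 0.0005 -0.0007] F [ 0.5941 -1.303  -1.7691] w 20.309095508849246 q [ 0.2439  0.5989  1.4505 -0.0009  1.0919  1.8092] 16.5
turn [ 0.0007 -0.0005  0.0059]
```

jog_arm --pt "0 0 0.006 0.0005 -0.004 0.018 1" --pt "0 0 0 0 0 0.015 1" --pt "0 0 0 0 0 0.003 1" --pt "0 0 0 0 0 0 1"

```text
clock: 16.83
tool_pos: [566.7, 218.6, 69.9]
orientation: [3.14, -0.008, 0.0]
force: [0.9, -0.1, -0.6]
width: 0.223
```

```bash
python3 s.py 565.5 223 43; python3 -c "
from h import *
f=grab('scene','s8');
a=cv2.imread('pics/s8.png')[150:330,150:310]
cv2.imwrite('pics/c8.png',np.hstack([cv2.resize(a,None,fx=3,fy=3,interpolation=2)]))"
```

```text
tool [566.6572 218.6176  69.9284] delta tool m [-0.0012 -0.0044  0.0269] yaw -0.004890416793694905 tilt [ 0.0002 -0.0018] F [ 0.8765 -0.127  -0.6349] w 20.533006938823256 q [ 0.243   0.6452  1.4799 -0.0021  1.0167  1.8199] 16.8333
turn [ 0.0018 -0.0002 -0.0049]
```

View pics/c8.png

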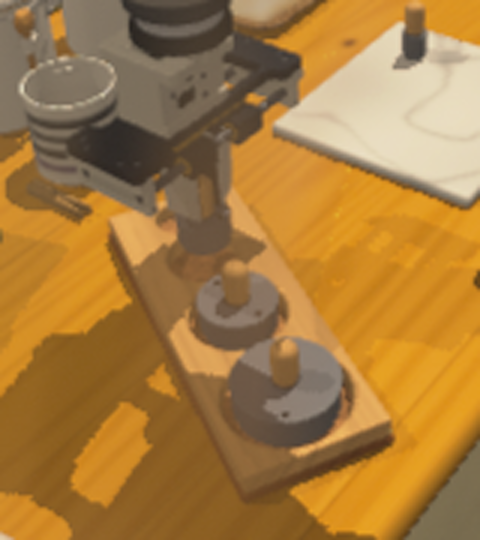

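jog_arm --pt "0.002 0 -0.005 -0.001 -0.0045 0.006 1" --pt "0 0 0 0 0 0 1"

```text
clock: 17.05
tool_pos: [566.9, 222.4, 65.4]
orientation: [-3.141, 0.002, -0.004]
force: [-0.5, -0.7, -1.3]
width: 0.225
```

```bash
python3 s.py 565.5 223 43
```

```text
tool [566.8677 222.414   65.4273] delta tool m [-0.0014 -0.0006  0.0224] yaw -0.0012428526378230021 tilt [0.0026 0.0009] F [-0.5435 -0.7203 -1.2766] w 20.73462075631134 q [0.248  0.6516 1.482  0.0002 1.0052 1.8199] 17.05
turn [-0.0009 -0.0026 -0.0012]
```

jog_arm --pt "0 -0.003 -0.001 -0.0015 -0.0005 0.009 1" --pt "0 0 0 0 0 0.007 1" --pt "0 0 0 0 0 0.002 1"

```text
clock: 17.3
tool_pos: [566.7, 223.3, 48.1]
orientation: [-3.14, -0.0, -0.006]
force: [0.3, -0.3, -1.9]
width: 0.22
```

```bash
python3 s.py 565.5 223 43
```

```text
tool [566.6876 223.3265  48.1307] delta tool m [-0.0012  0.0003  0.0051] yaw 6.536490914115858e-05 tilt [0.0037 0.0019] F [ 0.3206 -0.3385 -1.8742] w 20.28217240423068 q [0.2491 0.6733 1.4964 0.0012 0.9678 1.8192] 17.3
turn [-0.0019 -0.0037  0.0001]
```

jog_arm --pt "-0.002 -0.004 0 -0.001 0 0.004 1" --pt "0 0 0 0 0 0.0015 1"

```text
clock: 17.47
tool_pos: [565.4, 223.3, 42.3]
orientation: [3.141, 0.001, -0.002]
force: [-6.0, -1.7, 13.6]
width: 0.224
```

```bash
python3 s.py 565.5 223 43
```

```text
tool [565.4482 223.3345  42.2802] delta tool m [ 0.0001  0.0003 -0.0007] yaw 0.000350688954237494 tilt [-0.0011 -0.0005] F [-6.0024 -1.6917 13.5999] w 20.602989242209365 q [ 0.2503  0.6818  1.499  -0.0003  0.962   1.8209] 17.4667
turn [0.0005 0.0011 0.0004]
```

jog_arm --pt "0 0 0 0 0 -0.0007 1" --pt "0 0 0 0 0 0 0" --pt "0 0 0 0 0 0 0" --pt "0 0 0 0 0 0 0" --pt "0 0 0 0 0 0 0" --pt "0 0 0 0 0 -0.01 0" --pt "0 0 0 0 0 -0.02 0" --pt "0 0 0 0 0 -0.03 0" --pt "0 0 0 0 0 -0.03 0"

```text
clock: 18.22
tool_pos: [561.8, 222.5, 130.5]
orientation: [3.137, 0.001, -0.023]
force: [1.6, -0.3, 0.5]
width: 0.501
```

```bash
python3 s.py 602.4 -155 130
```

```text
tool [561.7731 222.5156 130.4618] delta tool m [0.0404 0.3775 0.0014] yaw 0.0004970470466496751 tilt [-0.0147 -0.0041] F [ 1.5673 -0.2923  0.5033] w 46.063636791843344 q [ 0.2505  0.5792  1.414  -0.0004  1.1636  1.821 ] 18.2167
turn [0.0041 0.0147 0.0005]
```

jog_arm --pt "0.004 0.014 0 0.002 0.02 0 0" --pt "0 0 0 0.004 0.036 0 0" --pt "0 0 0 0.004 0.036 0 0" --pt "0 0 0 0.004 0.036 0 0" --pt "0 0 0 0.004 0.036 0 0" --pt "0 0 0 0.004 0.036 0 0" --pt "0 0 0 0.004 0.036 0 0" --pt "0 0 0 0.004 0.036 0 0" --pt "0 0 0 0.004 0.036 0 0" --pt "0 0 0 0.003 0.03 0 0" --pt "0 0 0 0.003 0.015 0 0" --pt "0 0 0 0 0 0 0"

```text
clock: 19.22
tool_pos: [610.7, -144.1, 151.5]
orientation: [-3.14, -0.011, -0.048]
force: [-0.8, -0.4, 0.3]
width: 0.499
```

```bash
python3 s.py 602.4 -155 90;  python3 -c "
from h import *
f=grab('scene','s9');g=grab('top','t9')
a=cv2.imread('pics/s9.png')[100:250,220:350];b=cv2.imread('pics/t9.png')[160:310,120:250]
cv2.imwrite('pics/c9.png',np.hstack([cv2.resize(a,None,fx=3,fy=3,interpolation=2),cv2.resize(b,None,fx=3,fy=3,interpolation=2)]))"
```

```text
tool [ 610.6747 -144.0576  151.4584] delta tool m [-0.0102  0.011   0.0612] yaw 0.006820042233807612 tilt [0.0303 0.0014] F [-0.7588 -0.3632  0.332 ] w 45.91317826350124 q [-0.3598  0.5747  1.3596  0.0129  1.1795  1.1994] 19.2167
turn [-0.0013 -0.0303  0.0068]
```

View pics/c9.png

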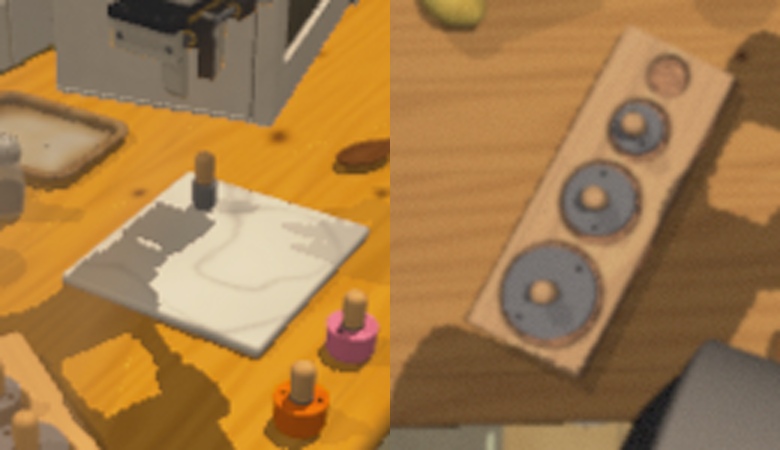

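Three cutters are seated; cutter_26 is still standing on the slab.

jog_arm --pt "0 -0.03 0.007 -0.01 0.008 0.02 0" --pt "0 0 0 0 0.002 0.025 0" --pt "0 0 0 0 0 0.01 0" --pt "0 0 0 0 0 0 0"

```text
clock: 19.65
tool_pos: [599.9, -146.3, 94.7]
orientation: [-3.139, -0.01, 0.004]
force: [0.2, 0.8, 0.1]
width: 0.504
```

```bash
python3 s.py 602.4 -155 44
```

```text
tool [ 599.8809 -146.2528   94.7468] delta tool m [0.0026 0.0089 0.0507] yaw 0.006539300854728575 tilt [-0.0025  0.0031] F [0.247  0.8234 0.0948] w 46.356036390402465 q [-0.3642  0.6333  1.4225  0.0022  1.0892  1.199 ] 19.65
turn [-0.0031  0.0025  0.0065]
```

jog_arm --pt "-0.003 0.002 0.006 0.0025 0.009 0.004 0" --pt "0 0 0 0 0 0.003 0"

```text
clock: 19.82
tool_pos: [602.5, -153.8, 87.5]
orientation: [-3.141, -0.005, 0.003]
force: [0.3, 0.8, -0.4]
width: 0.499
```

```bash
python3 s.py 602.4 -155 44
```

```text
tool [ 602.4884 -153.7502   87.5288] delta tool m [-0.      0.0013  0.0435] yaw 0.0029252543517859085 tilt [-0.0017  0.0002] F [ 0.3452  0.8049 -0.3754] w 45.86882816760249 q [-0.3728  0.6478  1.417  -0.0005  1.0784  1.1953] 19.8167
turn [-0.0002  0.0017  0.0029]
```

jog_arm --pt "0 0 0.003 0 0.001 0.012 0" --pt "0 0 0 0 0 0.012 0" --pt "0 0 0 0 0 0.01 0" --pt "0 0 0 0 0 0 0"

```text
clock: 20.15
tool_pos: [603.4, -154.6, 51.5]
orientation: [3.141, 0.0, 0.001]
force: [0.2, 0.4, -0.9]
width: 0.496
```

```bash
python3 s.py 602.4 -155 44
```

```text
tool [ 603.3861 -154.5584   51.461 ] delta tool m [-0.001   0.0004  0.0075] yaw 0.0002411080897195964 tilt [ 0.0006 -0.0006] F [ 0.179   0.4287 -0.8743] w 45.625561794367734 q [-0.3736  0.6916  1.4467 -0.0004  1.0025  1.1972] 20.15
turn [ 0.0006 -0.0006  0.0002]
```

jog_arm --pt "0 0 0 -0.001 0.0004 0.006 0" --pt "0 0 0 0 0 0.001 1" --pt "0 0 0 0 0 0 1"

```text
clock: 20.4
tool_pos: [602.1, -154.9, 42.9]
orientation: [3.141, 0.0, -0.001]
force: [0.2, 0.1, 0.9]
width: 0.402
```

```bash
python3 s.py 602.4 -155 44
```

```text
tool [ 602.057  -154.8616   42.9244] delta tool m [ 0.0003  0.0001 -0.0011] yaw 0.00025174744354271257 tilt [-0.0005 -0.0001] F [0.2197 0.0905 0.8515] w 36.94115995117351 q [-0.3748  0.7011  1.4557 -0.0003  0.9852  1.1959] 20.4
turn [0.0001 0.0005 0.0003]
```

jog_arm --pt "0 0 0 0 0 -0.001 1" --pt "0 0 0 0 0 0 1" --pt "0 0 0 0 0 0 1" --pt "0 0 0 0 0 0 1" --pt "0 0 0 0 0 0 1" --pt "0 0 0 0 0 0 1"

```text
clock: 20.9
tool_pos: [602.8, -155.2, 45.5]
orientation: [3.141, 0.0, 0.003]
force: [0.3, -0.1, -0.5]
width: 0.22
```

```bash
python3 s.py 615.7 196 130
```

```text
tool [ 602.8449 -155.2001   45.5415] delta tool m [ 0.0131 -0.3511 -0.0848] yaw 0.0001429175250015494 tilt [ 0.0019 -0.001 ] F [ 0.3278 -0.0633 -0.5166] w 20.25863107816813 q [-0.3749  0.6978  1.4537 -0.0003  0.9879  1.1959] 20.9
turn [ 0.001  -0.0019  0.0001]
```

jog_arm --pt "0 0 0 0 0 -0.015 1" --pt "0 0 0 0 0 -0.025 1" --pt "0 0 0 0 0 -0.025 1" --pt "0 0 0 0 0 -0.022 1" --pt "0 0 0 0 -0.02 -0.002 1" --pt "0 0 0 0.001 -0.036 0 1" --pt "0 0 0 0.001 -0.036 0 1" --pt "0 0 0 0.001 -0.036 0 1" --pt "0 0 0 0.001 -0.036 0 1" --pt "0 0 0 0.001 -0.036 0 1" --pt "0 0 0 0.001 -0.036 0 1" --pt "0 0 0 0.001 -0.02 0 1"

```text
clock: 21.9
tool_pos: [610.9, 104.9, 139.8]
orientation: [3.14, -0.018, 0.009]
force: [0.4, 0.2, 0.1]
width: 0.22
```

```bash
python3 s.py 615.7 196 130
```

```text
tool [610.9405 104.899  139.847 ] delta tool m [ 0.0037 -0.0912  0.0097] yaw -0.0111976429293756 tilt [ 0.0054 -0.0019] F [0.352  0.2281 0.0643] w 20.241274175609643 q [ 0.0476  0.5857  1.3735 -0.0024  1.1771  1.6305] 21.9
turn [ 0.0019 -0.0054 -0.0112]
```

jog_arm --pt "0.002 -0.005 -0.011 0.002 -0.03 0 1" --pt "0 0 0 0.001 -0.028 0.005 1" --pt "0 0 0 0 -0.016 0.005 1" --pt "0 0 0 0 -0.005 0.005 1" --pt "0 0 0 0 0 0 1"

```text
clock: 22.32
tool_pos: [613.3, 193.9, 124.8]
orientation: [-3.14, -0.012, -0.003]
force: [-0.2, -0.2, -1.1]
width: 0.218
```

```bash
python3 s.py 615.7 196 70
```

```text
tool [613.2694 193.8625 124.8449] delta tool m [ 0.0023 -0.002   0.0549] yaw 0.007524867561096447 tilt [0.002  0.0014] F [-0.1811 -0.1608 -1.0758] w 20.08732621834533 q [0.1866 0.6425 1.3121 0.0011 1.1848 1.7494] 22.3167
turn [-0.0014 -0.002   0.0075]
```

jog_arm --pt "-0.001 -0.002 0.007 0.0025 -0.002 0.018 1" --pt "0 0 0 0 0 0.018 1" --pt "0 0 0 0 0 0.012 1" --pt "0 0 0 0 0 0.002 1" --pt "0 0 0 0 0 0 1"

```text
clock: 22.73
tool_pos: [617.0, 191.0, 74.4]
orientation: [3.14, -0.004, 0.003]
force: [-0.5, -0.2, -0.8]
width: 0.221
```

```bash
python3 s.py 615.7 196 43.5; python3 -c "
from h import *
f=grab('scene','s10')
a=cv2.imread('pics/s10.png')[150:330,150:310]
cv2.imwrite('pics/c10.png',cv2.resize(a,None,fx=3,fy=3,interpolation=2))"
```

```text
tool [617.02   191.0458  74.421 ] delta tool m [-0.0014 -0.005   0.0309] yaw -0.002231830711013537 tilt [ 0.0017 -0.0012] F [-0.475  -0.2347 -0.8402] w 20.337836088521687 q [ 0.1824  0.7006  1.3529 -0.0016  1.0866  1.7562] 22.7333
turn [ 0.0012 -0.0017 -0.0022]
```

View pics/c10.png

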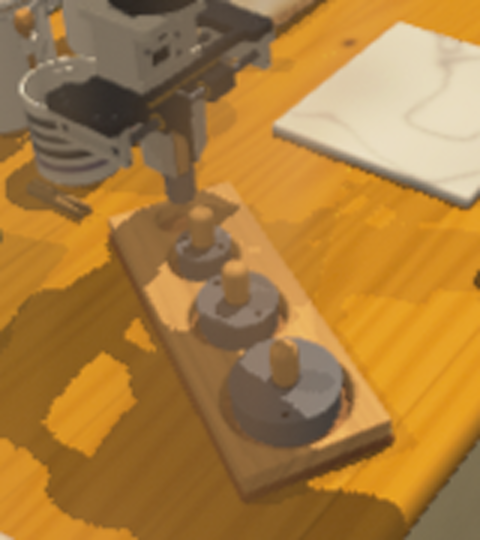

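jog_arm --pt "0.001 -0.002 -0.002 -0.0015 -0.005 0.006 1" --pt "0 0 0 0 0 0 1"

```text
clock: 22.95
tool_pos: [616.5, 195.0, 70.0]
orientation: [-3.141, 0.003, -0.003]
force: [-0.9, 0.4, -0.4]
width: 0.221
```

```bash
python3 s.py 615.7 196 43.5
```

```text
tool [616.5154 195.0013  69.9688] delta tool m [-0.0009 -0.001   0.0265] yaw -0.00210995441586389 tilt [0.002  0.0002] F [-0.8616  0.3889 -0.3636] w 20.31316263716108 q [ 0.188   0.7064  1.3551 -0.0001  1.0781  1.7609] 22.95
turn [-0.0002 -0.002  -0.0021]
```

jog_arm --pt "0 -0.002 -0.002 -0.001 -0.001 0.01 1" --pt "0 0 0 0 0 0.008 1" --pt "0 0 0 0 0 0.003 1"

```text
clock: 23.2
tool_pos: [617.0, 196.3, 49.8]
orientation: [-3.14, -0.0, -0.007]
force: [-0.2, 0.3, 0.5]
width: 0.222
```

```bash
python3 s.py 615.7 196 43.5
```

```text
tool [617.0184 196.3307  49.833 ] delta tool m [-0.0013  0.0003  0.0063] yaw 0.0001801297820490179 tilt [0.0047 0.0011] F [-0.1651  0.2791  0.5214] w 20.447541408696598 q [0.1897 0.73   1.3714 0.0002 1.0354 1.7602] 23.2
turn [-0.0011 -0.0047  0.0002]
```

jog_arm --pt "-0.001 -0.005 0 -0.0013 0.0003 0.0045 1" --pt "0 0 0 0 0 0.0015 1"

```text
clock: 23.37
tool_pos: [615.1, 196.0, 42.3]
orientation: [3.141, 0.001, -0.004]
force: [-2.9, -2.2, 12.6]
width: 0.222
```

```bash
python3 s.py 615.7 196 43.5
```

```text
tool [615.0531 196.0285  42.2858] delta tool m [ 0.0006  0.     -0.0012] yaw 0.00047244451274807884 tilt [-0.0023 -0.0003] F [-2.9323 -2.2231 12.5981] w 20.429272190298715 q [0.1899 0.7396 1.376  0.0001 1.0283 1.7601] 23.3667
turn [0.0003 0.0023 0.0005]
```

jog_arm --pt "0 0 0 0 0 -0.001 1" --pt "0 0 0 0 0 0 0.1" --pt "0 0 0 0 0 0 0.1" --pt "0 0 0 0 0 0 0.1" --pt "0 0 0 0 0 0 0.1" --pt "0 0 0 0 0 -0.01 0.1" --pt "0 0 0 0 0 -0.02 0.1" --pt "0 0 0 0 0 -0.03 0.1" --pt "0 0 0 0 0 -0.03 0.1"

```text
clock: 24.12
tool_pos: [611.6, 195.4, 130.9]
orientation: [3.139, 0.001, -0.025]
force: [0.5, -0.3, -0.3]
width: 0.447
```

jog_arm --pt "0 0 0 0 0.01 -0.02 0" --pt "0 0 0 -0.008 0.033 0 0" --pt "0 0 0 -0.008 0.033 0 0" --pt "0 0 0 -0.008 0.033 0 0" --pt "0 0 0 -0.008 0.033 0 0" --pt "0 0 0 -0.008 0.033 0 0" --pt "0 0 0 -0.008 0.033 0 0" --pt "0 0 0 -0.008 0.033 0 0" --pt "0 0 0 -0.008 0.033 0 0" --pt "0 0 0 -0.008 0.033 0 0" --pt "0 0 0 -0.004 0.015 0 0" --pt "0 0 0 0 0 0 0"

```text
clock: 25.12
tool_pos: [539.7, -138.2, 174.6]
orientation: [3.138, 0.011, 0.029]
force: [0.4, 0.0, -0.1]
width: 0.494
```

```bash
cat > fin.py <<'E'
from h import *
g=grab('top','tf');f=grab('scene','sf')
W={26:(615.7,196),44:(565.7,222.8),62:(500.1,258.3),80:(418,302.3)}
t=np.linspace(0,2*np.pi,80)
def draw(f,name,x0,x1,y0,y1,k):
    im=cv2.resize(cv2.imread(f'pics/{name}.png')[y0:y1,x0:x1],None,fx=k,fy=k,interpolation=2); raw=im.copy()
    for n,c in W.items():
        for rad,z,col in((n/2,38,(0,255,0)),(10.5,65,(255,0,0))):
            u=(proj(f,np.c_[c[0]+rad*np.cos(t),c[1]+rad*np.sin(t),0*t+z])-[x0-.5,y0-.5])*k-.5
            cv2.polylines(im,[np.round(u*8).astype(int)],True,col,1,cv2.LINE_AA,3)
    return np.hstack([raw,im])
a=draw(g,'tf',130,240,160,290,3.6); cv2.imwrite('pics/fa.png',a)
b=draw(f,'sf',150,290,160,320,2.8); cv2.imwrite('pics/fb.png',b)
print(r.state()['tool_pos'],r.state()['clock'])
E
python3 fin.py
```

```text
[ 540.40410567 -135.56835189  174.44337498] 25.2167
```

View pics/fa.png

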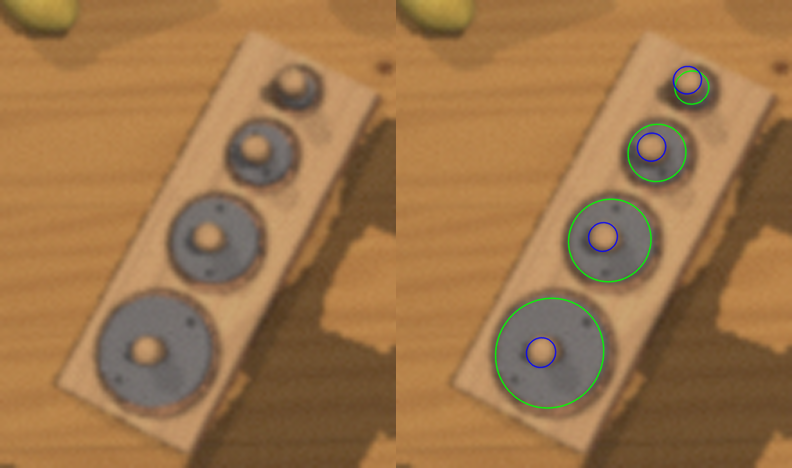

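View pics/fb.png

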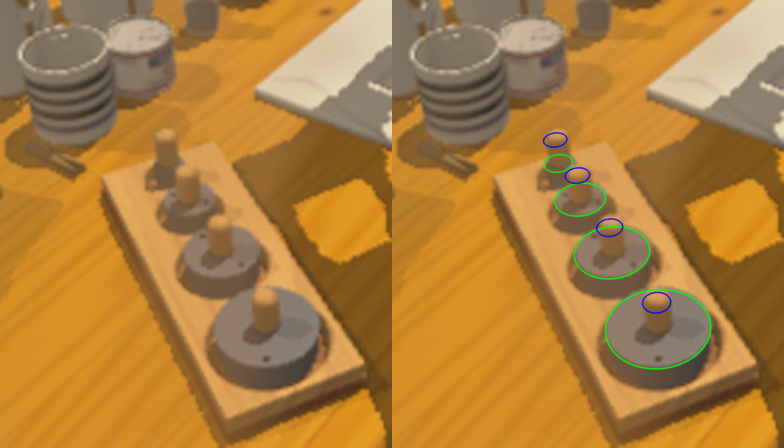

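View pics/sf.png

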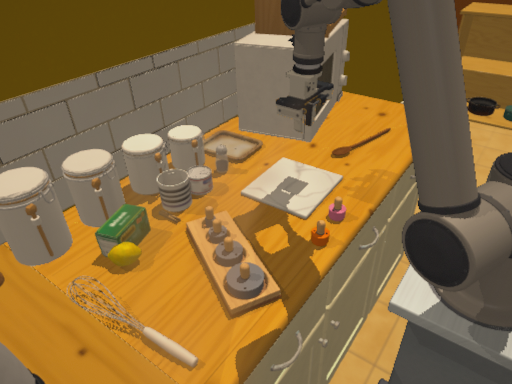

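```bash
python3 -c "
from h import *
print(r.hand_in(), r.state()['clock'])"
```

```text
the job is handed in; nothing more can be done
the job is handed in; nothing more can be done
```

I put all four grey biscuit cutters into their own wells (80, 62, 44, then 26) and handed the job in at about 25 s. Handing in gave no verdict.

- **Seating:** Cutters 44 and 26 met the cork with about 13 N at the expected height. Cutters 62 and 80 were released at about that height with almost no contact force. In the final pictures from both cameras, all four stand upright and down in their wells.
- **Centring:** The overlay of the expected drum outlines on the final pictures agrees to within about 3 mm. The largest difference is at cutter_26, which is still inside the 12 mm limit. I judged this by eye from the overlay and did not measure it separately.
- **Surroundings:** The mug, the salt shaker and the orange and pink look-alikes were not approached and look unmoved. The gripper was clear of everything at hand-in.

One thing went differently than planned: the arm drifted a few millimetres between moves, so I corrected its position before each grasp and each placing.

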